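# Turn the milk pan's handle in until its catch drops, and shut its lid

### The arm

A 6-joint arm with a two-finger parallel gripper is mounted at the origin on a cart in front of the work surface, level with it; the furniture and walls round the work are solid. World frame = base frame: x ahead of the robot, y to its left, z up, the work surface at z = 0. Lengths are in m, angles in rad, forces in N, time in s.
With the tool pointing down it reaches from about 0.325 to 0.925 m from the base axis. Payload 3.1 kg.
Tool frame: the origin (TCP) lies midway between the tips of the shut fingers; the grasp point (between the pads) lies 19 mm behind it; z points along the fingers, y is the direction in which the jaws open and shut (so a half turn about z gives the same grasp; the last joint's range is limited). The gripper opens to 85 mm and grips with 20 to 120 N. Pads are 22 mm wide; open, the fingers measure 114 mm over their backs; the gripper's body (76 mm by 85 mm) begins 54 mm behind the grasp point. The pads swing forward as they close: fully open they stand 13 mm farther back than shut.
Start: joints at [-1.386, 0.217, 1.613, -0, 1.311, -0.112], TCP at [0.183, -0.598, 0.231] pointing down, gripper open.
Joint ranges: [-2.75, 2.75], [-0.78, 2.1], [0.31, 2.55], [-1.13, 4.27], [0.13, 2.63], [-2.58, 2.58]. Speed limits (rad/s): [2.79, 2.79, 3.14, 3.14, 3.14, 3.14].

### API

Orientations are given as a unit quaternion [x, y, z, w].
In Python, from plant import * gives the robot as it stands. The module is installed in compiled form; this text tells all that it offers.
- The arm moves only by the shell command python3 -m pendant 'ROWS'. ROWS is a JSON object of lists of equal length, an entry for each row: "hand": the closure, from -1 (fully open) to 1 (shut); "translation": the shift along the tool's x, y, z in mm, a list of three; "turn": the turn, a rotation vector about the tool's x, y, z in degrees, a list of three. In form: {"hand": [hand, ...], "translation": [[x, y, z], ...], "turn": [[wx, wy, wz], ...]}. A call has 1 to 8 rows; each row is the pose to reach, as a shift and turn from the pose commanded when the call began, along the tool's axes at that moment; what a row does not reach only later rows make up. A row lasts 1/8 s, in which the tool goes at most 62.5 mm and 10.7 degrees, less where a joint would pass 70% of its speed; a pose out of reach is approached as far as the arm can. A call with a gripper value outside its range is refused whole. The fingers move at their own pace and stop on an object; the grip force is fixed at half the most. Time passes only in rows, so rows that repeat a pose let the fingers close. It gives the time, the measured TCP pose, the force and the opening at its end, in the units of the state.
- get_obs(): the state, without advancing time (a new reading comes with each control period).
- snapshot(name): name is "side" or "top"; returns a dict with "pixels" (384x512x3 uint8, red, green, blue), "fx", "fy", "cx", "cy" (pixels), "distortion" ([k1, k2, p1, p2, k3] as OpenCV has them; the pictures are not rectified), "origin" and "orientation" of the camera in the world. Camera axes: x right, y up, looking along -z (the intrinsics and any distortion apply to the point x, -y, -z); pixel columns grow to the right and rows downward; lengths in m; the calibration is good to about 2 mm. A picture is of the moment at which its call begins. There is no depth.
- finish_job(): hands the job in, once; it reports no verdict.
The state is a dict: "time": time; "q": joint angles; "qd": joint speeds; "joint_efforts": joint torques, N m; "tcp_pos": TCP position; "tcp_rot": TCP orientation; "ft_force": force on the tool from outside, world axes, zero at the start; "ft_torque": the same for the moment, N m; "finger_gap": finger opening in m.
Only numpy, scipy, OpenCV 4.12 (cv2) and the standard library are available. Lean on these libraries where they do the work, as an engineer would, in place of code of your own. Each camera call takes 0.05 s, during which the arm holds its last target.

### The job

Make the milk pan on the hob safe: swing its handle from the front round by the free side, away from the skillet, until it points to the back and the pan drops down into its catch, and have its hinged lid shut. Keep the pan level and standing inside the collar of its seat all the while, and leave the skillet and the other things where they are.

Things in the scene. Friction and masses are not known exactly. Their poses are not given: they have to be found in the camera images.
- hob: steel two-plate table hob, 250 mm deep (x) by 440 mm wide (y), fixed, deck 55 mm above the worktop; origin on the worktop under its centre, x points to its back, y to its left. The loose skillet stands on the flat left plate, the milk pan in the seat on the right. The free side is the right (-y).
- hob_seat (a point): middle of the milk pan's seat, on its top, 63 mm up, axes as the hob's: a dark disc with a collar (inner radius 67.5 mm, 10 mm high) round the pan's base. Three slots hidden under the pan are its catch: one handle direction only, within 0.3 rad of straight back (hob +x), new in every run. Slowly turned over it, the pan sinks 5 mm by its own weight, then the handle meets a firm stop (0.05 rad play).
- milk_pan_centre (a point): point on the loose steel milk pan's axis at handle height, 55 mm above its underside; x along the handle. Base radius 66 mm, body radius 63 mm, 85 mm high, about 0.6 kg. It is 123 mm above the worktop while the pan rides on its three lugs, 118 mm when down in the catch. At the start the handle points to the front right, 0.5 to 1.1 rad to the right of the hob's front (-x).
- milk_pan_handle (a point): point on the milk pan's straight, level black handle, 140 mm from the pan's axis, x outward along it. The handle is 18 mm wide, 16 mm high and runs from 78 to 190 mm from the axis; the hob's deck is 60 mm below it. Some 1 N sideways here turns the pan in its collar.
- pan_lid_edge (a point): middle of the free edge of the pan's round steel lid (radius 66 mm, 6 mm thick, black knob 25 mm high on its top side), 133 mm from the hinge. The hinge lies level across the rim opposite the handle, 68 mm from the pan's axis, 32 mm higher than milk_pan_centre. While the lid stands open the knob is on the side away from the pan.
- pan_lid (a joint): angle of the lid: 0 shut, 1.57 upright, 2.0 leaning fully back. It starts open, at 1.7 to 2.0. Its slightly stiff hinge keeps it where it is near upright; pushed over to about 1.1 it falls shut by its own weight.
- skillet: deep dark skillet on the left plate of the hob, loose, rim radius 85 mm, rim 125 mm above the worktop, so high that the milk pan's handle cannot pass over it, its own handle to the back left; origin at the centre of its underside
- mug: white mug upside down to the left of the hob, 94 mm high; origin under its centre
- creamer: small creamer pod, 38x45x21 mm, to the left of the hob; origin under its centre
- fork: steel fork 200x27x14 mm, to the right of the hob; origin under its centre

How it is judged:
By the outcome, as a careful person would: the job done as asked, in the order asked, and still so for the second after the job is handed in, with the robot touching nothing.
It also fails if it takes over 64 s, if anything falls off the work surface, if the arm or the gripper's body presses on something with over 40 N, if the wrist force passes 120 N, or if a joint passes its speed limit or range.

## Working session

There is one attempt and no reset: what is moved stays moved. The work goes in short steps, Python scripts to look and compute and a shell command to move; the robot and the scene stay as the last step left them, time stands still between calls to the robot, and variables do not carry over. Pictures are saved under pics/ and viewed, and the job is handed in when it is done.

```bash
mkdir -p pics; cat > h.py <<'E'
from plant import *
import numpy as np, cv2
from scipy.spatial.transform import Rotation as R
def snap(n,f=None):
    s=snapshot(n)
    if f: cv2.imwrite('pics/'+f,cv2.cvtColor(s['pixels'],cv2.COLOR_RGB2BGR))
    return s
def ray(s,u,v):
    K=np.array([[s['fx'],0,s['cx']],[0,s['fy'],s['cy']],[0,0,1.]])
    p=cv2.undistortPoints(np.array([[[u,v]]],float),K,np.array(s['distortion'],float))[0,0]
    d=R.from_quat(s['orientation']).apply([p[0],-p[1],-1.])
    return np.array(s['origin']),d/np.linalg.norm(d)
def plane(s,u,v,z):
    o,d=ray(s,u,v); return o+d*(z-o[2])/d[2]
def proj(s,P):
    K=np.array([[s['fx'],0,s['cx']],[0,s['fy'],s['cy']],[0,0,1.]])
    c=R.from_quat(s['orientation']).inv().apply(np.atleast_2d(P)-np.array(s['origin']))
    c=c*[1,-1,-1]
    return cv2.projectPoints(c.reshape(-1,1,3),np.zeros(3),np.zeros(3),K,np.array(s['distortion'],float))[0][:,0]
E
python3 - <<'E'
from h import *
for n in('top','side'):
    s=snap(n,n+'0.png'); print(n,s['origin'],R.from_quat(s['orientation']).as_matrix().round(2).tolist(),s['fx'],s['distortion'])
o=get_obs();print(o['time'],o['tcp_pos'],R.from_quat(o['tcp_rot']).as_matrix().round(3),o['finger_gap'])
E
```

```text
top [0.38335308 0.01904075 1.66486365] [[0.01, 1.0, -0.06], [-1.0, 0.01, 0.0], [0.0, 0.05, 1.0]] 455.7497706048676 [-0.15413009  0.          0.          0.          0.        ]
side [ 0.38209423 -0.93570805  0.73939744] [[0.99, 0.08, -0.1], [-0.12, 0.54, -0.83], [-0.01, 0.84, 0.55]] 396.9637132107747 [0.01106057 0.         0.         0.         0.        ]
0.1 [ 0.18264707 -0.59695496  0.23010231] [[ 0.956  0.292 -0.   ]
 [ 0.292 -0.956  0.002]
 [ 0.    -0.002 -1.   ]] 0.08524272638633643
```

View pics/top0.png

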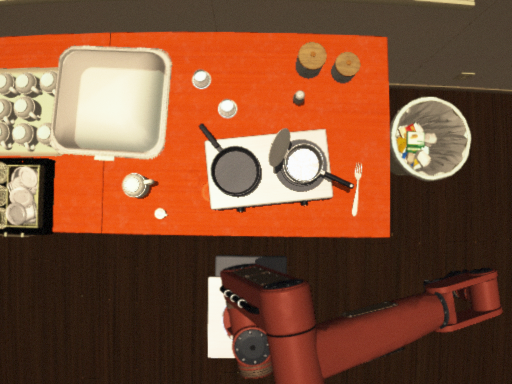

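View pics/side0.png

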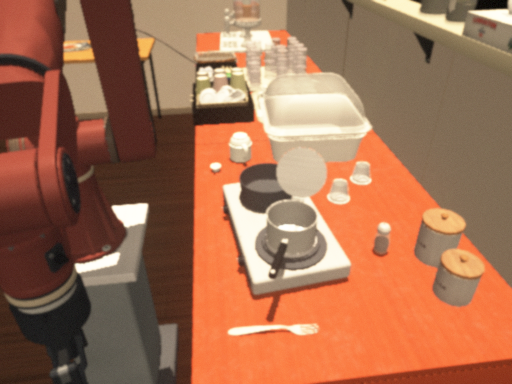

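```bash
python3 - <<'E'
import cv2
a=cv2.imread('pics/top0.png')[115:225,195:375]; cv2.imwrite('pics/top0z.png',cv2.resize(a,None,fx=4.4,fy=4.4,interpolation=cv2.INTER_CUBIC))
a=cv2.imread('pics/side0.png')[140:300,210:360]; cv2.imwrite('pics/side0z.png',cv2.resize(a,None,fx=3.7,fy=3.7,interpolation=cv2.INTER_CUBIC))
E
```

```text
(no output)
```

View pics/top0z.png

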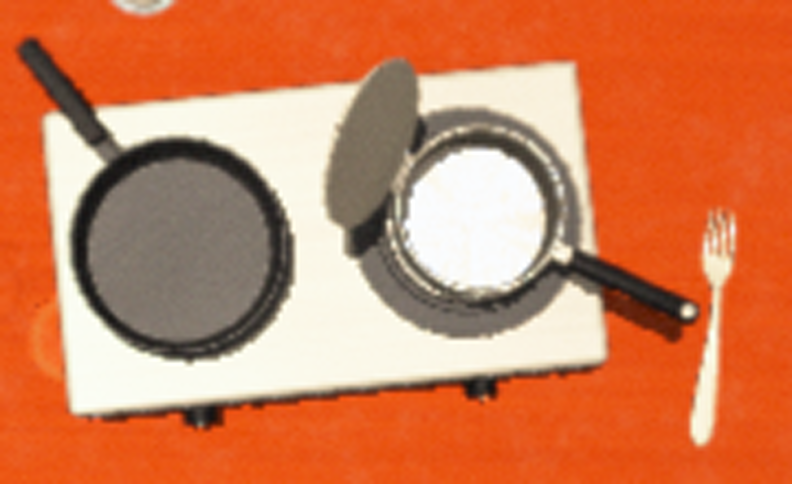

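View pics/side0z.png

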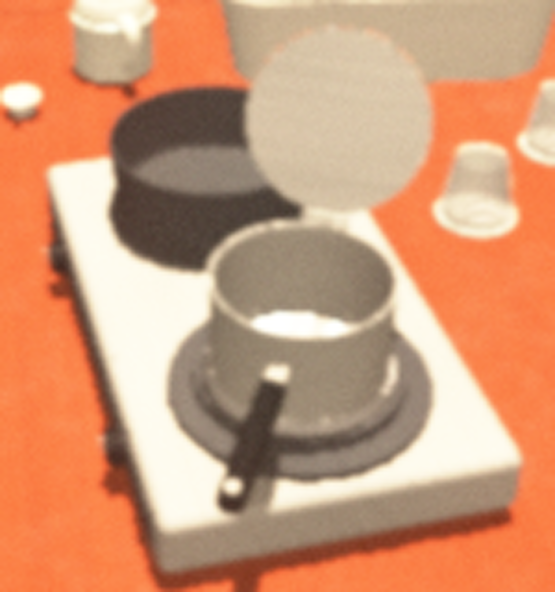

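```bash
python3 - <<'E'
from h import *
s=snap('top'); f=lambda u,v,z:plane(s,195+u/4.4,115+v/4.4,z)
C=[f(*c,.055)[:2] for c in((575,63),(607,362),(72,412),(43,115))]
for c in C: print(c.round(4))
ctr=np.mean(C,0); xa=(C[0]-C[1]+C[3]-C[2]);yaw=np.arctan2(xa[1],xa[0]);ya=(C[3]-C[0]+C[2]-C[1]);print(ctr,yaw,np.arctan2(-ya[0],ya[1]),np.linalg.norm(xa)/2,np.linalg.norm(ya)/2)
# pan rim z = .068+.085; white/dark seat disc
rim=[f(u,v,.153)[:2] for u,v in((480,120),(388,210),(568,215),(480,306))]
print(np.array(rim).round(4)); print('rimc',np.mean(rim,0))
disc=[f(u,v,.063)[:2] for u,v in((478,337),(586,215),(440,108))];print(np.array(disc).round(4))
root=f(566,253,.123);tip=f(690,311,.123);print(root,tip,np.arctan2(*(tip-root)[[1,0]]), np.linalg.norm(tip-root))
s2=snap('side'); g=lambda u,v,z:plane(s2,210+u/3.7,140+v/3.7,z)
r=[g(u,v,.153)[:2] for u,v in((207,268),(398,290),(300,222),(308,337))];print(np.array(r).round(4),np.mean(r,0))
print(g(278,373,.123),g(232,490,.123))
# skillet
sk=[f(u,v,.125)[:2] for u,v in((180,137),(180,358),(72,245),(293,250))];print('sk',np.array(sk).round(4),np.mean(sk,0))
# lid upper edge triangulate: top (~400,60)?
E
```

```text
[ 0.6853 -0.2565]
[ 0.4417 -0.2833]
[0.3953 0.1475]
[0.6354 0.1759]
[ 0.53941917 -0.05410448] 0.1133364548579541 0.11110119497742629 0.2433922385508776 0.4342604773537235
[[ 0.6213 -0.1667]
 [ 0.5511 -0.097 ]
 [ 0.5497 -0.2345]
 [ 0.4792 -0.1676]]
rimc [ 0.55034471 -0.16642337]
[[ 0.46   -0.1772]
 [ 0.5598 -0.2642]
 [ 0.6447 -0.1453]]
[ 0.52331659 -0.23801408  0.123     ] [ 0.47973006 -0.33559907  0.123     ] -1.9908625560509496 0.10687664593144375
[[ 0.4937 -0.1506]
 [ 0.6139 -0.1923]
 [ 0.5658 -0.1064]
 [ 0.5461 -0.2316]] [ 0.55486123 -0.1702454 ]
[ 0.52829102 -0.22845239  0.123     ] [ 0.48299847 -0.32662548  0.123     ]
sk [[ 0.6086  0.0625]
 [ 0.4375  0.0596]
 [ 0.5235  0.1444]
 [ 0.5221 -0.0261]] [0.52293148 0.06009195]
```

```bash
cat >> h.py <<'E'
C=np.array([.5523,-.1684])
def rows(targets):
    """targets: list of (x,y,z,a) tool down, tool-x heading a. prints translation, turn"""
    o=get_obs(); R0=R.from_quat(o['tcp_rot']); p0=np.array(o['tcp_pos'])
    for x,y,z,a in targets:
        Rt=R.from_matrix(np.array([[np.cos(a),np.sin(a),0],[np.sin(a),-np.cos(a),0],[0,0,-1]]).astype(float))
        print((R0.inv().apply(np.array([x,y,z])-p0)*1000).round(1).tolist(), np.degrees((R0.inv()*Rt).as_rotvec()).round(1).tolist())
def arc(phi,r,z,lag=0):
    return (C[0]+r*np.cos(phi),C[1]+r*np.sin(phi),z,phi+np.pi-lag)
def st():
    o=get_obs();p=np.array(o['tcp_pos']);d=p[:2]-C;M=R.from_quat(o['tcp_rot']).as_matrix()
    print('t',o['time'],'p',p.round(4),'phi',np.arctan2(d[1],d[0]).round(3),'r',np.hypot(*d).round(4),'a',np.arctan2(M[1,0],M[0,0]).round(3),'tilt',M[:,2].round(3),'q',np.round(o['q'],2),'F',np.round(o['ft_force'],1),'gap',round(o['finger_gap'],4))
E
python3 -c "
from h import *
rows([arc(-1.984,.145,.231),arc(-1.984,.145,.096)])"
```

```text
[384.3, -192.0, -0.2] [-0.1, -0.0, -49.3]
[384.3, -191.8, 134.8] [-0.1, -0.0, -49.3]
```

```bash
python3 -m pendant '{"hand":[0,0,0,0,0,0,0,0],"translation":[[50,-25,0],[100,-50,0],[150,-75,0],[205,-102,0],[260,-130,0],[310,-155,0],[350,-175,0],[384,-192,0]],"turn":[[0,0,-8],[0,0,-16],[0,0,-24],[0,0,-32],[0,0,-40],[0,0,-49],[0,0,-49],[0,0,-49]]}'; python3 - <<'E'
from h import *
snap('top','t1.png');s=snap('side','s1.png');st()
rows([arc(-1.984,.145,.231),arc(-1.984,.145,.096)])
E
```

```text
time: 1.2
tcp_pos: [0.495, -0.3001, 0.2311]
tcp_rot: [0.838, 0.545, -0.0, -0.0]
ft_force: [0.2, 0.3, 0.7]
finger_gap: 0.0428
t 1.3 p [ 0.496  -0.2989  0.2311] phi -1.978 r 0.1421 a 1.156 tilt [ 0.001  0.001 -1.   ] q [-0.66  0.12  1.72  0.    1.3  -0.25] F [-0.5 -0.5 -0.1] gap 0.043
[-2.9, -0.8, 0.1] [0.0, -0.1, -0.1]
[-3.1, -0.9, 135.1] [0.0, -0.1, -0.1]
```

View pics/s1.png

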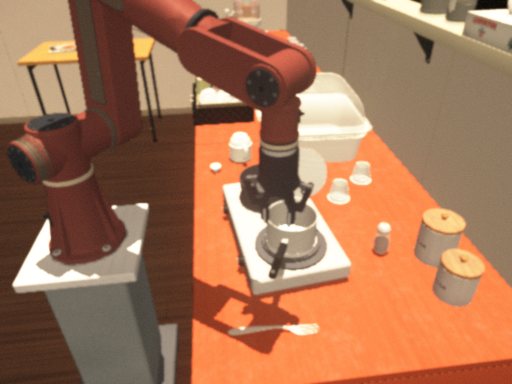

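View pics/t1.png

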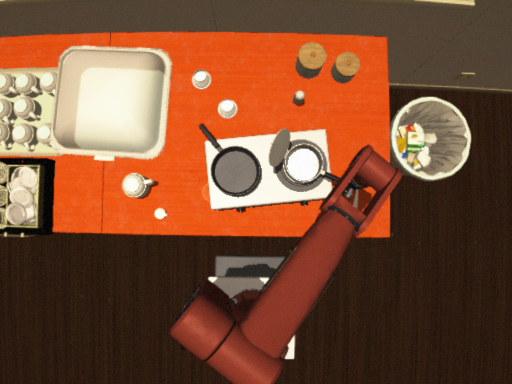

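```bash
python3 -m pendant '{"hand":[0,0,0,0,0,0],"translation":[[-3,-1,30],[-3,-1,65],[-3,-1,95],[-3,-1,120],[-3,-1,135],[-3,-1,135]],"turn":[[0,0,0],[0,0,0],[0,0,0],[0,0,0],[0,0,0],[0,0,0]]}'; python3 - <<'E'
from h import *
snap('top','t2.png');s=snap('side','s2.png');st()
rows([arc(-1.984+.09*i,.145,.096) for i in range(1,9)])
im=cv2.imread('pics/s2.png')[130:320,200:380];cv2.imwrite('pics/s2z.png',cv2.resize(im,None,fx=3,fy=3))
E
```

```text
time: 2.05
tcp_pos: [0.4905, -0.3038, 0.095]
tcp_rot: [0.839, 0.544, -0.001, -0.001]
ft_force: [0.0, 0.6, -0.0]
finger_gap: 0.0428
t 2.15 p [ 0.4922 -0.3048  0.0972] phi -1.986 r 0.1491 a 1.152 tilt [ 0.001 -0.001 -1.   ] q [-0.68  0.27  1.82 -0.    1.05 -0.26] F [-0.3 -0.7 -0.6] gap 0.0423
[4.7, 13.3, 1.2] [0.1, 0.0, -5.5]
[6.6, 26.2, 1.2] [0.1, 0.0, -10.6]
[9.5, 38.9, 1.2] [0.1, 0.0, -15.8]
[13.6, 51.3, 1.3] [0.1, 0.0, -21.0]
[18.9, 63.3, 1.3] [0.1, 0.0, -26.1]
[25.1, 74.7, 1.3] [0.1, 0.0, -31.3]
[32.4, 85.5, 1.3] [0.1, 0.1, -36.4]
[40.6, 95.7, 1.3] [0.1, 0.1, -41.6]
```

View pics/s2z.png

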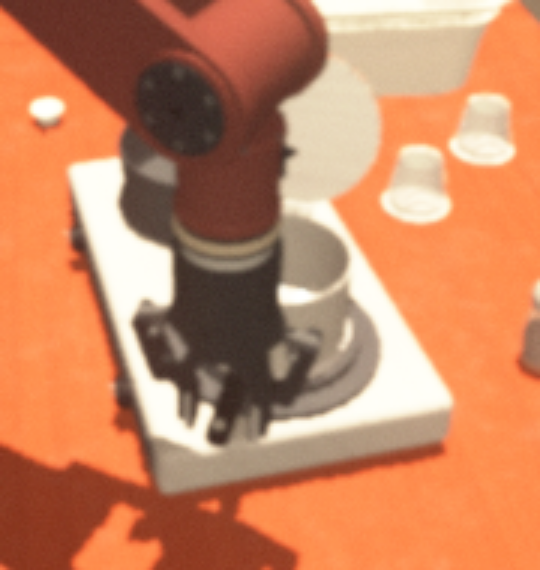

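```bash
python3 -m pendant '{"hand":[0,0,0,0,0,0,0,0],"translation":[[3,13,1],[6,26,1],[9.5,39,1],[13.5,51,1],[19,63,1],[25,75,1],[32.5,85.5,1],[40.5,95.5,1]],"turn":[[0,0,-5],[0,0,-10.5],[0,0,-16],[0,0,-21],[0,0,-26],[0,0,-31],[0,0,-36.5],[0,0,-41.5]]}'; python3 - <<'E'
from h import *
st()
rows([arc(-1.28+.09*i,.145,.096) for i in range(1,9)])
snap('top','t3.png');s=snap('side','s3.png')
im=cv2.imread('pics/s3.png')[130:320,200:380];cv2.imwrite('pics/s3z.png',cv2.resize(im,None,fx=3,fy=3))
E
```

```text
time: 3.15
tcp_pos: [0.5963, -0.3074, 0.0972]
tcp_rot: [0.59, 0.807, -0.001, 0.001]
ft_force: [-1.0, -2.2, -0.3]
finger_gap: 0.0429
t 3.15 p [ 0.5963 -0.3074  0.0972] phi -1.264 r 0.1458 a 1.879 tilt [ 0.001 -0.003 -1.   ] q [-0.58  0.44  1.59 -0.    1.11 -0.89] F [-1.  -2.2 -0.3] gap 0.0429
[1.1, 10.7, 1.2] [0.0, 0.2, -4.1]
[2.7, 23.7, 1.2] [0.0, 0.2, -9.3]
[5.3, 36.5, 1.2] [-0.0, 0.2, -14.4]
[9.2, 48.9, 1.2] [-0.0, 0.2, -19.6]
[14.1, 61.0, 1.2] [-0.0, 0.2, -24.8]
[20.1, 72.6, 1.2] [-0.0, 0.2, -29.9]
[27.1, 83.6, 1.2] [-0.0, 0.2, -35.1]
[35.1, 93.9, 1.1] [-0.0, 0.2, -40.2]
```

View pics/s3z.png

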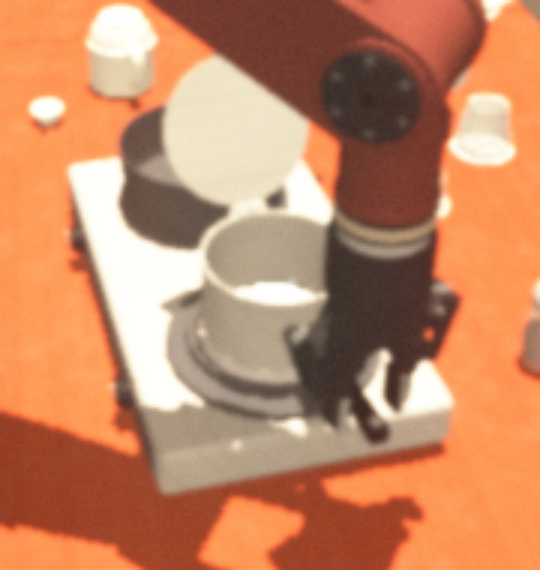

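```bash
python3 - <<'E'
from h import *
s=snap('side');o,d=ray(s,322.7,162.3)
for y in(-.3,-.36): print(o+d*(y-o[1])/d[1])
o,d=ray(s,290,140)
for y in(-.2,-.25,-.3): print(o+d*(y-o[1])/d[1])
E
```

```text
[ 0.58087798 -0.3         0.37062737]
[ 0.56211619 -0.36        0.40543298]
[ 0.53770827 -0.2         0.37201291]
[ 0.52713247 -0.25        0.396981  ]
[ 0.51655667 -0.3         0.42194909]
```

View pics/t3.png

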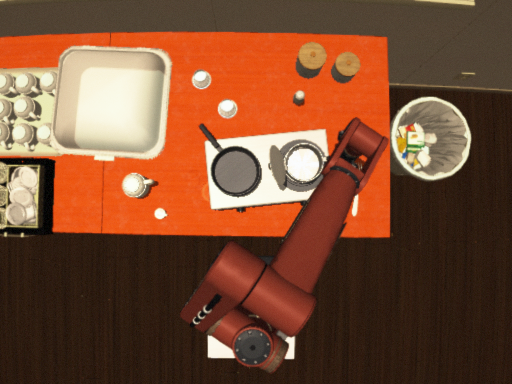

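View pics/s3.png

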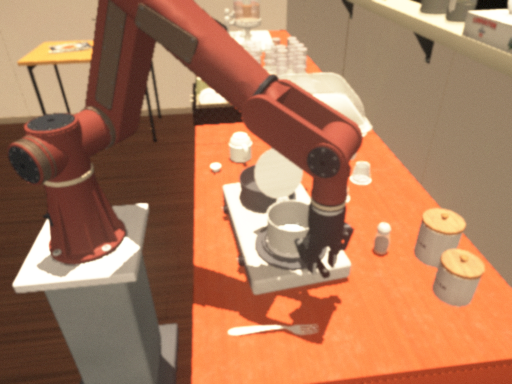

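```bash
python3 -m pendant '{"hand":[0,0,0,0,0,0,0,0],"translation":[[1,11,1],[2.5,24,1],[5,36.5,1],[9,49,1],[14,61,1],[20,72.5,1],[27,83.5,1],[35,94,1]],"turn":[[0,0,-4],[0,0,-9],[0,0,-14.5],[0,0,-19.5],[0,0,-25],[0,0,-30],[0,0,-35],[0,0,-40]]}'; python3 - <<'E'
from h import *
st()
rows([arc(-.57+.035*i,.145,.096) for i in range(1,9)])
E
```

```text
time: 4.3
tcp_pos: [0.6749, -0.2451, 0.0954]
tcp_rot: [0.279, 0.96, -0.001, 0.001]
ft_force: [-0.2, -1.4, 0.5]
finger_gap: 0.0427
t 4.3 p [ 0.6749 -0.2451  0.0954] phi -0.559 r 0.1446 a 2.575 tilt [ 0.001 -0.002 -1.   ] q [-0.45  0.53  1.46 -0.    1.14 -1.45] F [-0.2 -1.4  0.5] gap 0.0427
[-0.3, 3.5, -0.6] [-0.0, 0.1, -1.8]
[-0.1, 8.6, -0.7] [-0.0, 0.1, -3.8]
[0.3, 13.6, -0.7] [-0.0, 0.1, -5.8]
[0.9, 18.7, -0.7] [-0.0, 0.1, -7.8]
[1.7, 23.7, -0.7] [-0.0, 0.1, -9.8]
[2.7, 28.7, -0.7] [-0.1, 0.1, -11.8]
[3.8, 33.6, -0.7] [-0.1, 0.1, -13.8]
[5.1, 38.5, -0.7] [-0.1, 0.1, -15.8]
```

```bash
python3 -m pendant '{"hand":[0,0,0,0,0,0,0,0],"translation":[[0,4,0],[0,8.5,0],[0.3,13.5,0],[1,18.5,0],[1.7,23.5,0],[2.7,28.5,0],[3.8,33.5,0],[5,38.5,0]],"turn":[[0,0,-2],[0,0,-4],[0,0,-6],[0,0,-8],[0,0,-10],[0,0,-12],[0,0,-14],[0,0,-16]]}'; python3 - <<'E'
from h import *
st()
rows([arc(-.29+.012*i,.145,.096) for i in range(1,9)])
E
```

```text
time: 5.3
tcp_pos: [0.6912, -0.2087, 0.0943]
tcp_rot: [0.142, 0.99, 0.0, 0.0]
ft_force: [-0.5, -1.5, 1.0]
finger_gap: 0.043
t 5.3 p [ 0.6912 -0.2087  0.0943] phi -0.283 r 0.1446 a 2.856 tilt [ 0.  0. -1.] q [-0.39  0.54  1.45  0.    1.15 -1.68] F [-0.5 -1.5  1. ] gap 0.043
[-0.4, 0.7, -1.7] [0.0, 0.0, -0.4]
[-0.3, 2.4, -1.7] [0.0, 0.0, -1.1]
[-0.3, 4.1, -1.7] [0.0, 0.0, -1.8]
[-0.2, 5.9, -1.7] [0.0, 0.0, -2.5]
[-0.1, 7.6, -1.7] [0.0, 0.0, -3.2]
[-0.0, 9.4, -1.7] [0.0, 0.0, -3.9]
[0.1, 11.1, -1.7] [0.0, 0.0, -4.6]
[0.2, 12.8, -1.7] [0.0, 0.0, -5.2]
```

```bash
python3 -m pendant '{"hand":[0,0,0,0,0,0,0,0],"translation":[[0,1.5,0],[0,3,0],[0,4.5,0],[0,6,0],[0,7.5,0],[0,9,0],[0,11,0],[0,12.5,0]],"turn":[[0,0,-0.5],[0,0,-1],[0,0,-2],[0,0,-2.5],[0,0,-3],[0,0,-4],[0,0,-4.5],[0,0,-5]]}'; python3 - <<'E'
from h import *
st()
rows([arc(-.2+.012*i,.145,.096) for i in (1,8)])
E
python3 -m pendant '{"hand":[0,0,0,0,0,0,0,0],"translation":[[0,1.5,0],[0,3,0],[0,4.5,0],[0,6,0],[0,7.5,0],[0,9,0],[0.5,11,0],[0.5,12.5,0]],"turn":[[0,0,-0.5],[0,0,-1],[0,0,-2],[0,0,-2.5],[0,0,-3],[0,0,-4],[0,0,-4.5],[0,0,-5]]}'; python3 - <<'E'
from h import *
st()
snap('top','t4.png');s=snap('side','s4.png')
im=cv2.imread('pics/s4.png')[130:320,200:380];cv2.imwrite('pics/s4z.png',cv2.resize(im,None,fx=3,fy=3))
E
```

```text
time: 6.3
tcp_pos: [0.6945, -0.1969, 0.0942]
tcp_rot: [0.1, 0.995, 0.0, -0.0]
ft_force: [0.2, -1.3, -0.1]
finger_gap: 0.0427
t 6.3 p [ 0.6945 -0.1969  0.0942] phi -0.198 r 0.1451 a 2.942 tilt [-0.  0. -1.] q [-0.37  0.54  1.45  0.    1.15 -1.74] F [ 0.2 -1.3 -0.1] gap 0.0427
[0.1, 1.5, -1.8] [0.0, -0.0, -0.7]
[0.7, 13.6, -1.8] [0.0, -0.0, -5.5]
time: 7.3
tcp_pos: [0.6968, -0.1846, 0.0943]
tcp_rot: [0.056, 0.998, 0.0, 0.0]
ft_force: [0.6, -0.8, 0.6]
finger_gap: 0.0425
t 7.3 p [ 0.6968 -0.1846  0.0943] phi -0.111 r 0.1454 a 3.029 tilt [ 0.  0. -1.] q [-0.36  0.54  1.45  0.    1.15 -1.81] F [ 0.6 -0.8  0.6] gap 0.0425
```

View pics/s4z.png

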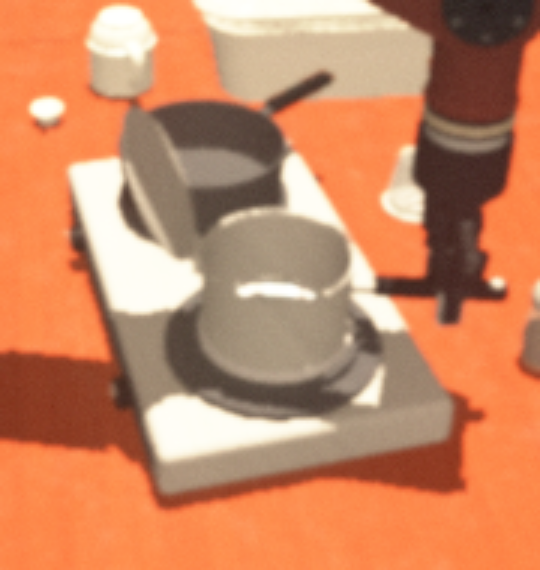

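```bash
python3 -m pendant '{"hand":[0,0,0,0,0,0,0,0],"translation":[[0,1.5,0],[0,3,0],[0,4.5,0],[0,6,0],[0,7.5,0],[0,9,0],[0.5,11,0],[0.5,12.5,0]],"turn":[[0,0,-0.5],[0,0,-1],[0,0,-2],[0,0,-2.5],[0,0,-3],[0,0,-4],[0,0,-4.5],[0,0,-5]]}'; python3 - <<'E'
from h import *
st()
E
```

```text
time: 8.4
tcp_pos: [0.6977, -0.1722, 0.0945]
tcp_rot: [0.013, 1.0, -0.0, 0.0]
ft_force: [0.6, -1.8, 0.2]
finger_gap: 0.0429
t 8.4 p [ 0.6977 -0.1722  0.0945] phi -0.026 r 0.1454 a 3.116 tilt [ 0. -0. -1.] q [-0.34  0.54  1.46 -0.    1.15 -1.88] F [ 0.6 -1.8  0.2] gap 0.0429
```

```bash
python3 -m pendant '{"hand":[0,0,0,0,0,0,0,0],"translation":[[0,1.5,0],[0,3,0],[0,4.5,0],[0,6,0],[0,7.5,0],[0,9,0],[0.5,11,0],[0.5,12.5,0]],"turn":[[0,0,-0.5],[0,0,-1],[0,0,-2],[0,0,-2.5],[0,0,-3],[0,0,-4],[0,0,-4.5],[0,0,-5]]}'; python3 - <<'E'
from h import *
st()
E
```

```text
time: 9.4
tcp_pos: [0.6971, -0.1595, 0.094]
tcp_rot: [-0.031, 1.0, 0.0, -0.0]
ft_force: [0.5, -1.5, -0.9]
finger_gap: 0.0425
t 9.4 p [ 0.6971 -0.1595  0.094 ] phi 0.061 r 0.1451 a -3.08 tilt [-0.001  0.    -1.   ] q [-0.32  0.53  1.47  0.    1.14 -1.96] F [ 0.5 -1.5 -0.9] gap 0.0425
```

```bash
python3 -m pendant '{"hand":[0,0,0,0,0,0,0,0],"translation":[[0,1.5,0],[0,3,0],[0,4.5,0],[0,6,0],[0,7.5,0],[0,9,0],[0.5,11,0],[0.5,12.5,0]],"turn":[[0,0,-0.5],[0,0,-1],[0,0,-2],[0,0,-2.5],[0,0,-3],[0,0,-4],[0,0,-4.5],[0,0,-5]]}'; python3 - <<'E'
from h import *
st()
E
```

```text
time: 10.4
tcp_pos: [0.6965, -0.1473, 0.0947]
tcp_rot: [-0.075, 0.997, -0.0, 0.001]
ft_force: [0.3, -1.9, 0.6]
finger_gap: 0.0428
t 10.4 p [ 0.6965 -0.1473  0.0947] phi 0.145 r 0.1458 a -2.992 tilt [ 0.001 -0.001 -1.   ] q [-0.31  0.52  1.48 -0.    1.14 -2.03] F [ 0.3 -1.9  0.6] gap 0.0428
```

```bash
python3 -m pendant '{"hand":[0,0,0,0,0,0,0,0],"translation":[[0,1.5,0],[0,3,0],[0,4.5,0],[0,6,0],[0,7.5,0],[0.5,9,0],[0.8,11,0],[1,12.5,0]],"turn":[[0,0,-0.5],[0,0,-1],[0,0,-2],[0,0,-2.5],[0,0,-3],[0,0,-4],[0,0,-4.5],[0,0,-5]]}'; python3 - <<'E'
from h import *
st()
s=snap('side','s5.png')
im=cv2.imread('pics/s5.png')[130:320,200:380];cv2.imwrite('pics/s5z.png',cv2.resize(im,None,fx=3,fy=3))
E
```

```text
time: 11.4
tcp_pos: [0.694, -0.1355, 0.0945]
tcp_rot: [-0.118, 0.993, -0.001, 0.001]
ft_force: [2.6, -3.1, 0.2]
finger_gap: 0.0425
t 11.4 p [ 0.694  -0.1355  0.0945] phi 0.228 r 0.1454 a -2.905 tilt [ 0.002 -0.001 -1.   ] q [-0.29  0.51  1.49 -0.    1.13 -2.1 ] F [ 2.6 -3.1  0.2] gap 0.0425
```

View pics/s5z.png

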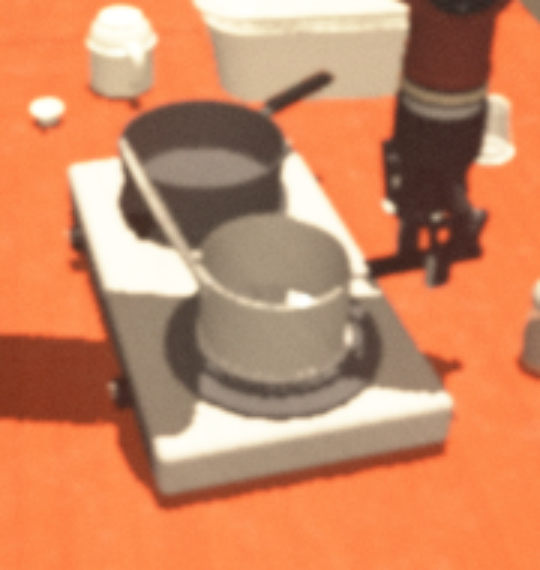

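```bash
python3 -m pendant '{"hand":[0,0,0,0],"translation":[[0,1.5,0],[0,3,0],[0,4,0],[0,4,0]],"turn":[[0,0,-0.5],[0,0,-1],[0,0,-1],[0,0,-1]]}'; python3 - <<'E'
from h import *
st()
s=snap('side','s6.png')
a=cv2.imread('pics/s4.png')[190:280,255:330];b=cv2.imread('pics/s6.png')[190:280,255:330]
cv2.imwrite('pics/cmp.png',cv2.resize(np.hstack([a,b]),None,fx=5,fy=5,interpolation=cv2.INTER_CUBIC))
E
```

```text
time: 11.95
tcp_pos: [0.6934, -0.1339, 0.0948]
tcp_rot: [-0.126, 0.992, -0.002, 0.001]
ft_force: [5.0, -7.1, -0.9]
finger_gap: 0.0427
t 11.95 p [ 0.6934 -0.1339  0.0948] phi 0.24 r 0.1453 a -2.889 tilt [ 0.003 -0.004 -1.   ] q [-0.29  0.51  1.5  -0.    1.13 -2.11] F [ 5.  -7.1 -0.9] gap 0.0427
```

View pics/cmp.png

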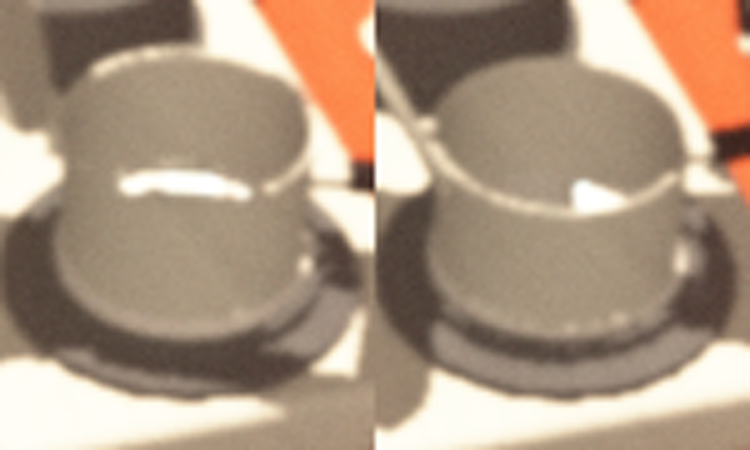

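```bash
python3 -m pendant '{"hand":[0,0,0,0,0,0,0,0],"translation":[[0,-7,0],[0,-14,0],[0,-14,-30],[0,-14,-80],[0,-14,-135],[0,-14,-190],[0,-14,-245],[0,-14,-260]],"turn":[[0,0,0],[0,0,0],[0,0,0],[0,0,0],[0,0,0],[0,0,0],[0,0,0],[0,0,0]]}'; python3 - <<'E'
from h import *
st()
snap('side','s7.png');s=snap('top','t7.png')
b=cv2.imread('pics/s7.png')[130:290,200:380];cv2.imwrite('pics/s7z.png',cv2.resize(b,None,fx=3.3,fy=3.3,interpolation=cv2.INTER_CUBIC))
a=cv2.imread('pics/t7.png')[115:225,195:375]; cv2.imwrite('pics/t7z.png',cv2.resize(a,None,fx=4.4,fy=4.4,interpolation=cv2.INTER_CUBIC))
E
```

```text
time: 13.0
tcp_pos: [0.6971, -0.1447, 0.3605]
tcp_rot: [-0.127, 0.992, -0.001, 0.004]
ft_force: [-0.0, 0.4, 0.4]
finger_gap: 0.0427
t 13.0 p [ 0.6971 -0.1447  0.3605] phi 0.162 r 0.1467 a -2.888 tilt [ 0.008 -0.002 -1.   ] q [-0.3   0.33  1.23  0.    1.57 -2.13] F [-0.   0.4  0.4] gap 0.0427
```

View pics/s7z.png

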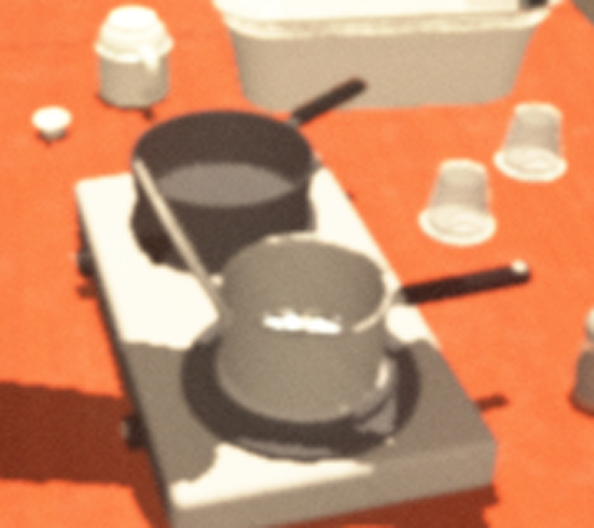

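View pics/t7z.png

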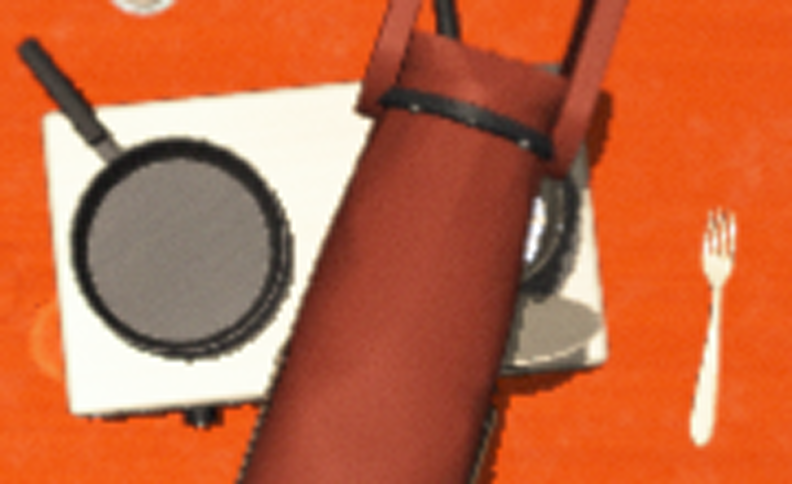

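```bash
python3 - <<'E'
from h import *
s=snap('side'); g=lambda u,v,z:plane(s,200+u/3.3,130+v/3.3,z)
a=g(403,297,.118);b=g(522,270,.118);print(a,b,np.arctan2(*(b-a)[[1,0]]),np.arctan2(*(b[:2]-C)[::-1]),np.hypot(*(b[:2]-C)))
h=np.array([np.cos(.18),np.sin(.18),0]);hin=np.array([*C,.150])-.068*h
n=np.array([-np.sin(.18),np.cos(.18),0])
for th in(1.6,1.7,1.8,1.9,2.0):
    e=hin+.133*(np.cos(th)*h+np.sin(th)*np.array([0,0,1.]))
    print(th,e.round(3),((proj(s,e)-[200,130])*3.3).round(1))
print(((proj(s,hin)-[200,130])*3.3))
# targets
A=hin-.10*h; B=hin+.085*h
t=-2.888
rows([(A[0],A[1],.36,t),(A[0],A[1],.25,t),(B[0],B[1],.25,t)])
st()
E
```

```text
[ 0.63747308 -0.1562314   0.118     ] [ 0.73957508 -0.13545756  0.118     ] 0.20072187996390825 0.17412270457271145 0.19015036044417089
1.6 [ 0.482 -0.181  0.283] [[205.9 145.6]]
1.7 [ 0.469 -0.184  0.282] [[187.3 150.2]]
1.8 [ 0.456 -0.186  0.28 ] [[168.8 156.4]]
1.9 [ 0.443 -0.188  0.276] [[150.7 164.3]]
2.0 [ 0.431 -0.19   0.271] [[133.3 173.6]]
[[212.22966835 300.37928308]]
[312.2, 25.1, -5.9] [0.0, -0.0, -0.0]
[312.2, 25.0, 104.1] [0.0, -0.0, -0.0]
[127.7, 11.5, 104.0] [0.0, -0.0, -0.0]
t 13.15 p [ 0.6956 -0.1445  0.3539] phi 0.165 r 0.1452 a -2.888 tilt [-0.001  0.001 -1.   ] q [-0.3   0.34  1.24  0.    1.56 -2.13] F [ 0.1  0.2 -0.8] gap 0.0428
```

```bash
python3 -m pendant '{"hand":[1,1,1,1,1,1,1,1],"translation":[[40,4,0],[90,8,0],[140,12,0],[190,16,0],[240,20,0],[290,24,0],[312,25,0],[312,25,0]],"turn":[[0,0,0],[0,0,0],[0,0,0],[0,0,0],[0,0,0],[0,0,0],[0,0,0],[0,0,0]]}'; python3 -m pendant '{"hand":[1,1,1,1],"translation":[[0,0,40],[0,0,80],[0,0,104],[0,0,104]],"turn":[[0,0,0],[0,0,0],[0,0,0],[0,0,0]]}'; python3 - <<'E'
from h import *
h=np.array([np.cos(.18),np.sin(.18),0]);hin=np.array([*C,.150])-.068*h
A=hin-.10*h; B=hin+.085*h
t=-2.888
rows([(A[0],A[1],.25,t),(B[0],B[1],.25,t)])
st()
snap('top','t8.png');snap('side','s8.png')
E
```

```text
time: 14.15
tcp_pos: [0.3856, -0.1981, 0.3513]
tcp_rot: [-0.125, 0.992, 0.002, -0.002]
ft_force: [0.7, 0.2, 0.0]
finger_gap: -0.0001
time: 14.65
tcp_pos: [0.386, -0.1968, 0.2461]
tcp_rot: [-0.127, 0.992, 0.003, -0.003]
ft_force: [0.2, -0.6, -0.5]
finger_gap: -0.0001
[-0.6, -1.9, -3.9] [0.4, -0.3, 0.0]
[-185.0, -15.5, -5.0] [0.4, -0.3, 0.0]
t 14.65 p [ 0.386  -0.1968  0.2461] phi -2.973 r 0.1687 a -2.888 tilt [-0.007  0.006 -1.   ] q [-0.63 -0.22  2.02  0.    1.35 -2.46] F [ 0.2 -0.6 -0.5] gap -0.0001
```

View pics/s8.png

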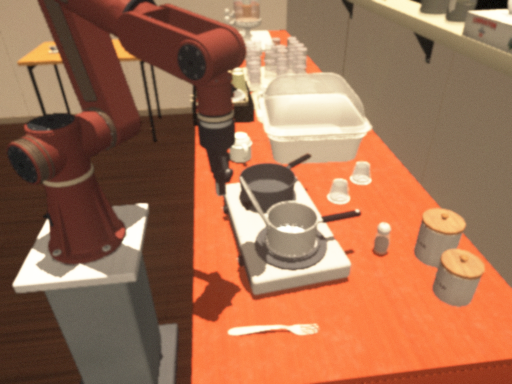

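```bash
python3 -m pendant '{"hand":[1,1,1,1,1,1,1,1],"translation":[[-12,-2,-4],[-24,-3,-4],[-36,-4,-4],[-48,-5,-4],[-60,-6,-5],[-72,-7,-5],[-84,-8,-5],[-96,-9,-5]],"turn":[[0,0,0],[0,0,0],[0,0,0],[0,0,0],[0,0,0],[0,0,0],[0,0,0],[0,0,0]]}';  python3 - <<'E'
from h import *
st()
snap('side','s9.png')
E
```

```text
time: 15.75
tcp_pos: [0.4834, -0.1833, 0.2552]
tcp_rot: [-0.126, 0.992, 0.0, -0.0]
ft_force: [0.0, 0.3, 0.5]
finger_gap: 0.0
t 15.75 p [ 0.4834 -0.1833  0.2552] phi -2.929 r 0.0704 a -2.888 tilt [-0.  0. -1.] q [-0.5  -0.04  1.84 -0.    1.34 -2.32] F [0.  0.3 0.5] gap 0.0
```

View pics/s9.png

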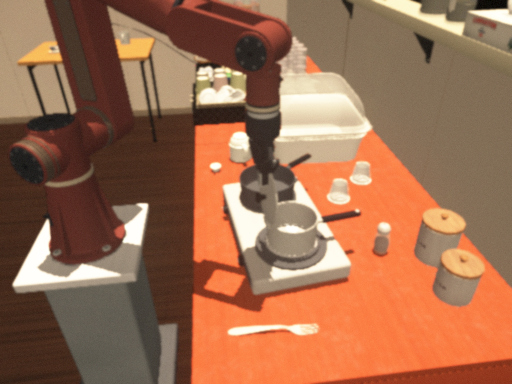

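```bash
python3 -m pendant '{"hand":[1,1,1,1,1,1,1,1],"translation":[[-10,-1,0],[-20,-2,0],[-30,-3,0],[-40,-4,0],[-50,-5,0],[-60,-6,0],[-70,-6,0],[-80,-6,0]],"turn":[[0,0,0],[0,0,0],[0,0,0],[0,0,0],[0,0,0],[0,0,0],[0,0,0],[0,0,0]]}';  python3 - <<'E'
from h import *
st()
snap('side','s10.png')
E
```

```text
time: 16.8
tcp_pos: [0.5623, -0.169, 0.2552]
tcp_rot: [-0.126, 0.992, 0.0, -0.0]
ft_force: [-0.7, -0.3, -0.6]
finger_gap: 0.0002
t 16.8 p [ 0.5623 -0.169   0.2552] phi -0.06 r 0.01 a -2.888 tilt [-0.  0. -1.] q [-0.41  0.12  1.68 -0.    1.34 -2.24] F [-0.7 -0.3 -0.6] gap 0.0002
```

View pics/s10.png

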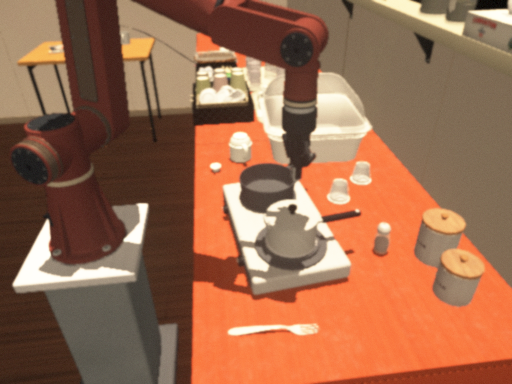

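```bash
python3 -m pendant '{"hand":[1,1,1,1,1,1,1,1],"translation":[[0,0,-30],[0,0,-70],[0,-40,-100],[0,-90,-100],[0,-140,-100],[0,-190,-100],[0,-240,-100],[0,-240,-100]],"turn":[[0,0,0],[0,0,0],[0,0,5],[0,0,10],[0,0,15],[0,0,20],[0,0,20],[0,0,20]]}';  python3 - <<'E'
from h import *
st()
snap('side','s11.png');snap('top','t11.png')
b=cv2.imread('pics/s11.png')[130:290,200:380];b=cv2.resize(b,None,fx=3,fy=3,interpolation=cv2.INTER_CUBIC)
cv2.imwrite('pics/s11z.png',b)
a=cv2.imread('pics/t11.png')[115:225,195:375]; cv2.imwrite('pics/t11z.png',cv2.resize(a,None,fx=4.4,fy=4.4,interpolation=cv2.INTER_CUBIC))
E
```

```text
time: 17.85
tcp_pos: [0.6211, -0.4051, 0.3526]
tcp_rot: [0.05, 0.999, 0.0, -0.001]
ft_force: [-0.1, 0.8, -1.2]
finger_gap: -0.0
t 17.85 p [ 0.6211 -0.4051  0.3526] phi -1.288 r 0.2465 a 3.042 tilt [-0.003  0.001 -1.   ] q [-0.67  0.41  1.15 -0.    1.59 -2.14] F [-0.1  0.8 -1.2] gap -0.0
```

View pics/s11z.png

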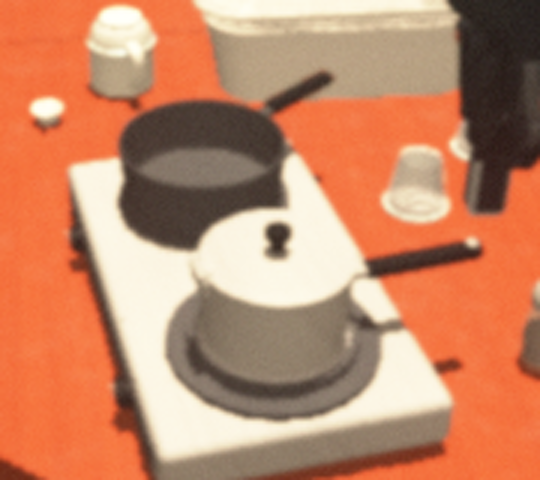

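View pics/t11z.png

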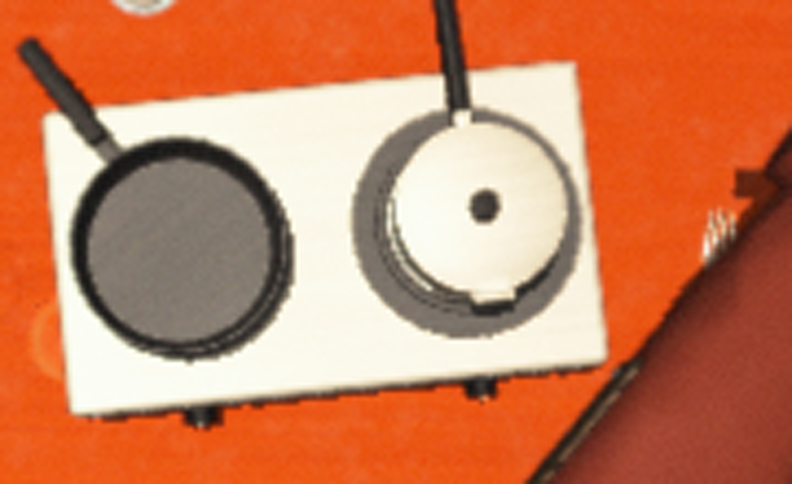

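```bash
python3 - <<'E'
from h import *
a=cv2.imread('pics/t11.png')[75:165,255:345]; cv2.imwrite('pics/t11t.png',cv2.resize(a,None,fx=6,fy=6,interpolation=cv2.INTER_CUBIC))
a=cv2.imread('pics/s11.png')[195:235,315:375]; cv2.imwrite('pics/s11t.png',cv2.resize(a,None,fx=10,fy=10,interpolation=cv2.INTER_CUBIC))
E
```

```text
(no output)
```

View pics/t11t.png

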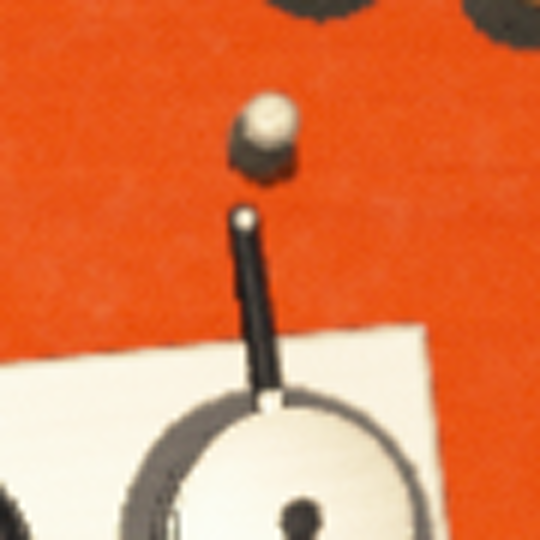

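View pics/s11t.png

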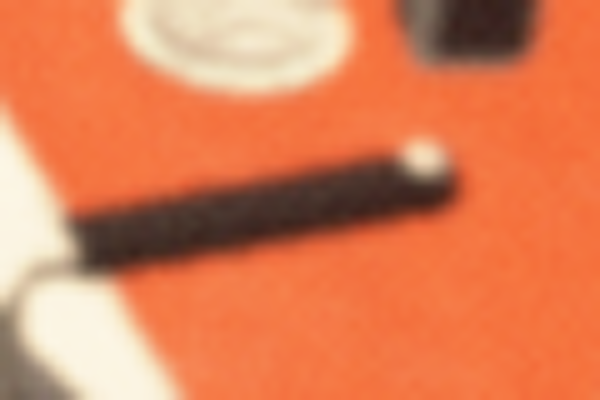

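```bash
python3 - <<'E'
from h import *
T=snap('top');S=snap('side')
def tri(a,b):
    o1,d1=ray(T,*a);o2,d2=ray(S,*b)
    A=np.stack([d1,-d2],1);x=np.linalg.lstsq(A,o2-o1,rcond=None)[0];p,q=o1+x[0]*d1,o2+x[1]*d2
    return ((p+q)/2).round(4),np.linalg.norm(p-q).round(4)
print(tri((195+690/4.4,115+311/4.4),(210+232/3.7,140+490/3.7)))
p=tri((255+243/6,75+217/6),(315+42.5,195+15.7));print(p)
a=plane(T,255+262/6,75+380/6,.118);b=plane(T,255+243/6,75+217/6,.126);print(np.arctan2(*(b-a)[[1,0]]))
st()
E
```

```text
(array([ 0.4805, -0.334 ,  0.1305]), np.float64(0.0025))
(array([ 0.7341, -0.1403,  0.1256]), np.float64(0.0018))
0.13031966359526578
t 18.05 p [ 0.6219 -0.4004  0.3556] phi -1.279 r 0.2422 a 3.047 tilt [ 0.  0. -1.] q [-0.67  0.4   1.15  0.    1.59 -2.14] F [0.4 1.1 0. ] gap -0.0001
```

```bash
python3 -c "
from plant import *
print(finish_job())"
```

```text
the job is handed in; nothing more can be done
None
```

The milk pan is down in its catch with the handle pointing to the back and the lid shut. I handed the job in at about 18 s.

**Handle:** I swung it from the front right round the free side with the open fingers loosely either side of it. Over the last stretch I turned it slowly until the side force rose to about 9 N at the stop.

**Lid:** I then pushed the lid over from the front with the shut fingers until it fell shut, and moved the arm clear.

**Last checks:**
- **Sinking into the catch:** The stud at the handle's tip measured 130.5 mm up at the start and 125.6 mm at the end. That is a drop of 4.9 mm against the 5 mm expected. The rim also sat about 2 pixels lower in the side view.
- **Handle direction:** My estimates ran from 0.13 to 0.20 rad in the world frame, with the hob at about 0.11. That puts the handle within about 0.1 rad of straight back.
- **Lid and other things:** Both views show the lid flat on the rim. The skillet, mug, creamer and fork look unmoved by eye, though the arm hides part of the fork in the last top view.
- **Touching:** The arm was well clear of everything when I handed in.

No check failed.

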